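Hold the electronics hatch of a wheeled robot open at the set clip

ROBOT

A 6-joint arm with a two-finger parallel gripper is mounted at the origin on the work surface. World frame = base frame: x ahead of the robot, y to its left, z up, the work surface at z = 0. Lengths are in m, angles in rad, forces in N, time in s.
With the tool pointing down it reaches from about 0.425 to 1.125 m from the base axis. Payload 14.9 kg.
Tool frame: the origin (TCP) lies at the very end of the fingers, on their centre line; the grasp point (between the pads) lies 19 mm behind it; z points along the fingers, y is the line along which they close (so a half turn about z gives the same grasp; the last joint's range is limited). The gripper opens to 91 mm and grips with 3 to 60 N. Pads are 32 mm wide; open, the fingers measure 118 mm over their backs; the gripper's body (76 mm by 178 mm) begins 60 mm behind the grasp point.
Start: joints at [-1.135, 0.379, 1.734, -0, 1.028, -0.033], TCP at [0.316, -0.624, 0.214] pointing down, gripper open.
Joint ranges: [-2.77, 2.77], [-0.74, 2.19], [0, 2.66], [-1.06, 4.2], [0.31, 2.87], [-3.08, 3.08]. Speed limits (rad/s): [1.89, 1.89, 2.39, 3.14, 3.14, 3.14].

INTERFACE

Orientations are given as a rotation vector (axis times angle).
In Python, from workcell import readout, get_image, camera_info, hand_in, spotter gives the robot as it stands. The module is installed in compiled form; this text tells all that it offers.
- The arm moves only by the tool arm_command, never from a script. Its argument "series" is one flat list of numbers, 7 for each row, row after row: the shift along the tool's x, y, z in cm, then the turn, a rotation vector about the tool's x, y, z in rad, then the opening in per cent of the stroke, from 0 (shut) to 100 (fully open). In form: [tx, ty, tz, rx, ry, rz, grip, tx, ty, tz, rx, ry, rz, grip, ...]. A call has exactly 5 rows; each row shifts and turns the commanded pose from where the row before left it, along the tool's axes as they then stand; what a row does not reach is not made up. A row lasts 1/12 s, in which the tool goes at most 41.7 mm and 7.16 degrees, less where a joint would pass 70% of its speed; a pose out of reach is approached as far as the arm can. A call is refused whole if a number of a shift passes 4.17 or a number of a turn 0.125, either way. A call with a gripper value outside its range is refused whole. The fingers move at their own pace and stop on an object; "force" is the grip in N (left out, the last holds). Time passes only in rows, so rows that do not move let the fingers close, or fill a call up. It gives the time, the measured TCP pose, the force, the opening and the grip force at its end, in the units of the state.
- readout.state(): the state, without advancing time (a new reading comes with each control period).
- get_image(name): name is "side" or "top"; returns the picture (384x512x3 uint8, red, green, blue); there is no depth.
- camera_info(name): a dict with "fov_y" (degrees; the focal length in pixels is half the picture's height over the tangent of half this angle, whatever the lens; pixels are square), "cx", "cy" (the principal point, pixels), "xyz" and "attitude" of the camera in the world. Camera axes: x right, y down, z forward; pixel columns grow to the right and rows downward; lengths in m; the calibration is good to about 2 mm. A picture is of the moment at which its call begins. camera_info takes no time and is no camera call.
- hand_in(): hands the job in; it is judged then, once.
Trained networks look in the newest picture that a camera, given by its name, has taken for a name from the list of things; names that differ only in an ending like _2 or _b are one class to them, and where a whole thing is asked for, a point or a joint stands for the part that bears it (a point fixed in the world has none). Each returns a list of dicts, best first, with "conf" (0 to 1); they miss things now and then, are a little off and sometimes report something else, mostly with a low value. They report only what shows in the picture. A call takes as long as a camera call.
- spotter.find_in(camera, thing): "xy" ([column, row] as shares, 0 to 1, of the picture: columns of its width, rows of its height, amid what is visible of it).
The state is a dict: "time": time; "joints": joint angles; "qd": joint speeds; "tau": joint torques, N m; "tcp_pos": TCP position; "eef_rot": TCP orientation; "ft_force": force on the tool from outside, world axes, zero at the start; "ft_torque": the same for the moment, N m; "gripper_width": opening from 0.0 (shut) to 1.0 (fully open); "finger_force": force on a finger pad.
Only numpy, scipy, OpenCV 4.12 (cv2) and the standard library are available. Lean on these libraries where they do the work, as an engineer would, in place of code of your own. Each camera call takes 0.05 s, during which the arm holds its last target. There are 200 camera calls.

TASK

Slide the bolt of the robot's electronics hatch fully back, then swing the hatch up until the pin that rides in the slotted quadrant is in line with the nose of the clip set on the quadrant's rim, and finish still holding the hatch there with the gripper so that I can work inside: it has no stay of its own and falls shut if let go. Do not open it noticeably past the clip, because the leads inside are short. Leave the clip as it is set and do not disturb the other things on the robot and the bench.

Things in the scene. Friction and masses are not known exactly. Their poses are not given: they have to be found in the camera images.
- chassis: wheeled robot base, fixed: white tub, grey deck 400 x 240 mm with its top 120 mm above the bench, four black wheels. Origin on the bench under it; its x axis runs lengthwise (bolt at the -x end, quadrant on the +x side of the hatch), y across, z up. A black open-topped electronics bay, 160 x 152 mm, stands on the deck to 165 mm, under the hatch
- hatch (a joint): angle of the hatch, rad: 0 shut (level), growing as its free edge rises, limit 1.4. Aluminium plate 166 (along x) x 160 x 6 mm, about 0.35 kg, hinged along the chassis x axis at the bay's +y side; shut, it reaches towards chassis -y, its free edge 168 mm from the hinge line. The hinge is nearly frictionless: the hatch falls shut when not held
- hinge (a point): point on the hatch's hinge line, midway along it, 168 mm above the bench and 80 mm to the +y side of the chassis origin; axes as the chassis. The hatch turns about the x axis here
- tab (a point): grip point in the black lift tab in the middle of the hatch's free edge, 197 mm from the hinge line. The tab is 30 mm wide (along chassis x), 10 mm thick, and runs from the edge (168 mm) to 215 mm from the hinge line; shut, it is level, 168 mm above the bench, 48 mm above the deck, free on both sides and below. The point turns with the hatch
- bolt (a joint): travel of the barrel bolt that locks the hatch, m: 0 fully shut, 0.036 fully back. It slides along the chassis x axis, back is towards chassis -x; it needs about 2 N, stays where it is left, and is clear of the keeper under the hatch's edge from about 0.023
- knob (a point): middle of the bolt's upright round knob, 17 mm in diameter, 20 mm tall, its centre 171 mm and top 181 mm above the bench; axes as the chassis. Bolt shut, it is 35 mm short of the hatch's -x edge. The bolt's two guides, 20 mm before and 70 mm behind that place along the bolt, reach up to 156 mm; both sides of the knob are free down to 130 mm
- pin (a point): round head, 16 mm in diameter, of the follower pin that the hatch carries through the arc slot of the quadrant, 120 mm from the hinge line, in the hatch's plane; the point lies on the outer (chassis +x) face of the quadrant
- nose (a point): where the pin must come: in the slot, 120 mm from the hinge line, in line with the nose of the set clip. The clip is a black block 14 x 24 x 18 mm with a thumb screw, clamped on the quadrant's outer rim, 134 to 158 mm from the hinge line; it is only a mark and does not stop the hatch. The point's y axis points to the hinge line, z along the slot in the opening direction
- clip (a joint): angle at which the clip is set, rad, measured about the hinge line exactly as the hatch's angle is: the pin is in line with the nose when the hatch's angle equals it; between 0.5 and 1.0
- servo: small black servo motor, 54 x 20 x 42 mm, standing loose on the deck near its -x, +y corner; to be left alone
- tape: roll of black tape, 100 mm in diameter, 48 mm tall, on the bench; to be left alone
- jar: glass jar with a black lid, 68 mm in diameter, 85 mm tall, on the bench; to be left alone
- driver: screwdriver, 180 mm long, lying on the bench; to be left alone

How it is judged:
On the way:
1. the bolt is slid fully back while the hatch is still shut (value of joint bolt above 0.028 m and value of joint hatch below 0.08 rad), for 0.2 s.
At the end, for the whole second after the job is handed in: The bolt is back (at least 25 mm), the pin's centre is within 8 mm along the slot (about 4 degrees) of the clip's nose, the hatch is still, and it is held there by the gripper's fingers (more than 0.3 N) with nothing else propping it (value of joint bolt above 0.025 m and z of pin in the frame of nose between -0.008 and 0.008 m and velocity of joint hatch between -0.05 and 0.05 rad/s and contact force between the fingers and hatch above 0.3 N and contact force between hatch and servo below 0.1 N and contact force between hatch and tape below 0.1 N and contact force between hatch and jar below 0.1 N and contact force between hatch and driver below 0.1 N); the arm keeps its last pose, push and grip.
It fails at once if the hatch is opened well past the clip (pin more than 20 mm, about 10 degrees, beyond the nose) (z of pin in the frame of nose above 0.02 m).
It fails at once if the clip is shifted on the quadrant by more than 6 mm (distance of nose from where it was at the start of the episode above 0.006 m).
It fails at once if the servo, tape, jar or screwdriver is moved more than 20 mm (distance of any of servo, tape, jar, driver from where it was at the start of the episode above 0.02 m).
It also fails if it takes over 51 s, if anything falls off the work surface, if the arm or the gripper's body presses on something with over 40 N, if the wrist force passes 120 N, or if a joint passes its speed limit or range.

## Working session

There is one attempt and no reset: what is moved stays moved. The work goes in short steps, Python scripts to look and compute and a tool call to move; the robot and the scene stay as the last step left them, time stands still between calls to the robot, and variables do not carry over. Pictures are saved under pics/ and viewed, at most 10 in all, crops included, and the job is handed in when it is done.

Besides the shell and the picture viewer there is one more tool, called after "Request:" by a JSON object that holds its "fn" and its "kwargs", one argument or row to a line. arm_command: Moves the arm, as the interface text tells. Its arguments: {"type":"object","properties":{"series":{"type":"array"},"force":{"type":"number"}},"required":["series"]}

```bash
mkdir -p pics; python3 - <<'E'
from workcell import readout,get_image,camera_info,spotter
import cv2
for c in("side","top"):
    im=get_image(c);cv2.imwrite(f"pics/{c}0.png",im[:,:,::-1]);print(c,camera_info(c))
    for t in("chassis","hatch","tab","knob","pin","clip","servo","tape","jar","driver"):
        print(t,[( [round(d["xy"][0]*512),round(d["xy"][1]*384)],round(d["conf"],2)) for d in spotter.find_in(c,t)[:2]])
print(readout.state())
E
```

```text
side {'fov_y': 45.13985695599758, 'cx': 256.5704300219762, 'cy': 192.33910930894962, 'xyz': array([0.19194091, 0.9244736 , 1.32915056]), 'attitude': array([-0.63699556,  2.77924161, -0.96425597])}
chassis [([249, 198], 0.89)]
hatch [([244, 176], 0.94)]
tab [([240, 176], 0.73), ([286, 175], 0.23)]
knob [([283, 176], 0.64)]
pin [([242, 177], 0.67)]
clip [([277, 214], 0.75)]
servo [([277, 212], 0.56), ([240, 176], 0.37)]
tape [([355, 138], 0.63)]
jar [([303, 118], 0.62)]
driver []
top {'fov_y': 44.1956016970261, 'cx': 255.94814330381232, 'cy': 189.55603368650796, 'xyz': array([0.42611971, 0.05515354, 1.50587298]), 'attitude': array([-2.19032842,  2.12954231, -0.12061686])}
chassis [([256, 182], 0.95)]
hatch [([257, 170], 0.82)]
tab [([254, 170], 0.6)]
knob [([284, 214], 0.59)]
pin [([255, 166], 0.63), ([286, 214], 0.15)]
clip [([267, 126], 0.63)]
servo [([230, 223], 0.47), ([255, 180], 0.24)]
tape [([410, 258], 0.86)]
jar [([406, 193], 0.7)]
driver [([106, 209], 0.49)]
{'time': 1.1, 'joints': array([-1.13530636e+00,  3.78901907e-01,  1.73423080e+00,  1.94309077e-05,
        1.02848642e+00, -3.33031598e-02]), 'qd': array([ 0.00184743,  0.00086012,  0.00160931,  0.00062646, -0.00022733,
       -0.00220702]), 'tau': array([ 1.71776726e-03, -7.63708162e+01, -4.34743595e+01,  6.51438232e-02,
        3.89811792e-02, -2.48686234e-05]), 'tcp_pos': array([ 0.31626281, -0.62447916,  0.21391515]), 'eef_rot': array([-3.05565996e+00, -7.29631918e-01, -1.73088941e-05]), 'ft_force': array([-0.08563319, -0.2729895 ,  1.25512084]), 'ft_torque': array([-0.00953131, -0.01324675,  0.00917642]), 'finger_force': 0.0, 'gripper_width': 1.0011120934424513}
```

```bash
python3 - <<'E'
import cv2
for c,(x,y) in {"top":(256,180),"side":(256,180)}.items():
    im=cv2.imread(f"pics/{c}0.png");x0,y0=x-110,y-82
    cv2.imwrite(f"pics/{c}0c.png",cv2.resize(im[y0:y0+165,x0:x0+220],None,fx=3.6,fy=3.6,interpolation=cv2.INTER_CUBIC))
E
```

```text
(no output)
```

View pics/top0c.png

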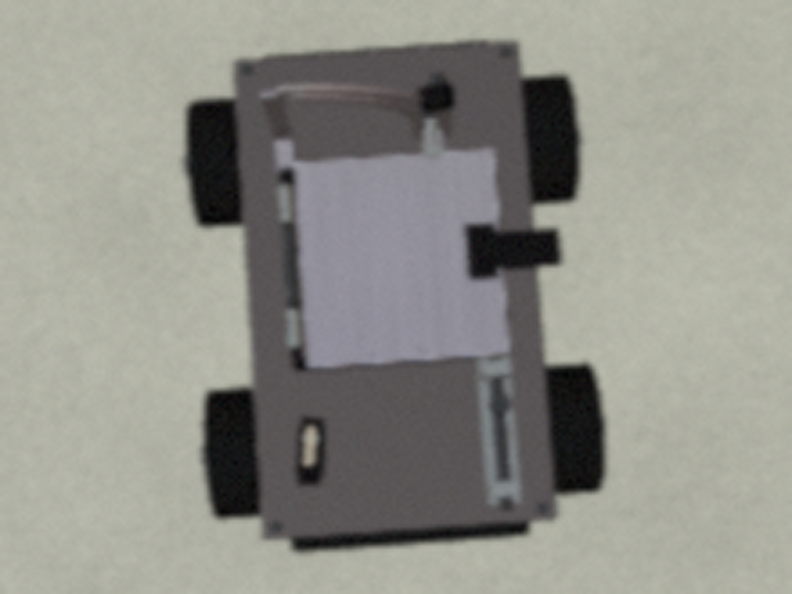

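View pics/side0c.png

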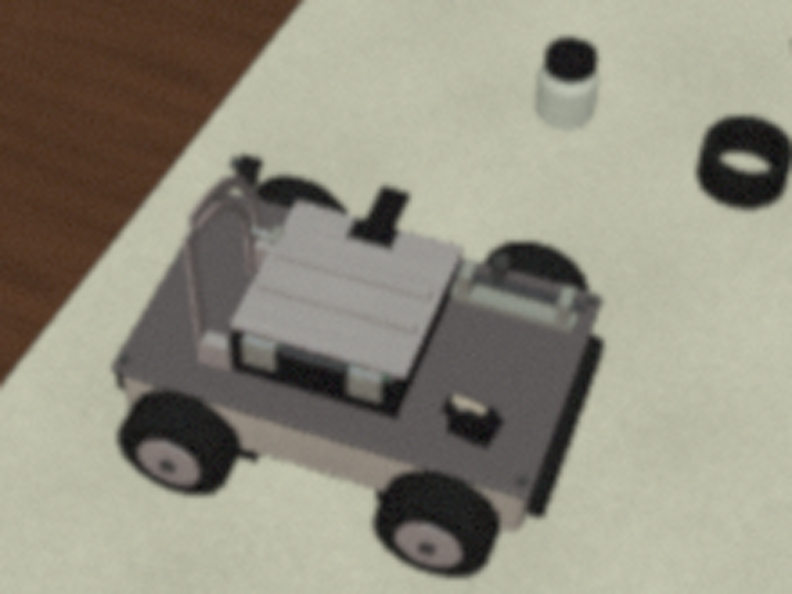

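```bash
cat > h.py <<'E'
import numpy as np
from workcell import camera_info
from scipy.spatial.transform import Rotation as R
from scipy.optimize import least_squares
C={c:camera_info(c) for c in("side","top")}
def proj(c,P):
    i=C[c];q=R.from_rotvec(i["attitude"]).inv().apply(np.atleast_2d(P)-i["xyz"])
    f=192/np.tan(np.radians(i["fov_y"]/2))
    return q[:,:2]/q[:,2:]*f+[i["cx"],i["cy"]]
def full(p): return np.array(p)/3.6+[146,98]-.36
def c2w(s,P):
    P=np.atleast_2d(P).astype(float);return R.from_euler("z",s[2]).apply(P)+[s[0],s[1],0]
E
cat > fit.py <<'E'
from h import *
D=.12;H=.171
def pts(hx):
    d=[[.2,.12,D],[.2,-.12,D],[-.2,-.12,D],[-.2,.12,D]]
    h=[[hx+.083,.072,H],[hx+.083,-.088,H],[hx-.083,-.088,H],[hx-.083,.072,H]]
    return np.array(d+h)
top=full([(237,60),(517,42),(552,518),(264,537),(293,162),(495,150),(508,355),(306,368)])
side=full([(115,365),(0,0),(600,298),(525,503),(232,325),(298,203),(462,248),(405,375)])
def res(s):
    W=c2w(s,pts(s[3]));a=proj("top",W)-top;b=proj("side",W)-side;b[1]=0
    return np.r_[a.ravel(),b.ravel()]
s=least_squares(res,[.45,.05,.05,.02],loss="soft_l1").x
print(s,res(s).reshape(-1,2).round(1).tolist())
def rc(q):
    W=c2w(s,[[q[1],.08-.146*np.cos(q[0]),.168+.146*np.sin(q[0])]])
    return np.r_[proj("top",W)[0]-full((437,96)),proj("side",W)[0]-full((247,168))]
q=least_squares(rc,[.7,.12]);print("clip",q.x,q.fun)
def knob(k):
    W=c2w(s,[[s[3]-.083-.035,k,.181]]);return W
for k in(-.08,-.07,-.09):print(k,knob(k),(proj("top",knob(k))-[146,98])*3.6,(proj("side",knob(k))-[146,98])*3.6)
print("tab",c2w(s,[[s[3],.08-.197,.168]]),(proj("top",c2w(s,[[s[3],.08-.215,.173]]))-[146,98])*3.6)
np.save("s.npy",s)
E
python3 fit.py
```

```text
[0.62399816 0.06801316 0.09161506 0.0137124 ] [[-1.0, -0.5], [0.9, -0.5], [1.0, 0.7], [-1.3, 0.7], [0.3, 0.2], [-0.3, 0.0], [0.2, 0.4], [-0.0, 0.3], [-2.3, 0.3], [0.0, 0.0], [0.7, -0.2], [0.2, -1.4], [-1.0, -0.2], [-0.2, -0.6], [0.3, 0.1], [-0.4, 0.7]]
clip [0.57753909 0.12406358] [-0.09037553  0.00625186 -0.11152366  0.39366129]
-0.08 [[ 0.52746687 -0.0211923   0.181     ]] [[501.14343413 398.98872756]] [[495.64237048 256.16118663]]
-0.07 [[ 0.526552   -0.01123423  0.181     ]] [[488.34661606 399.80123039]] [[492.20918784 263.91341519]]
-0.09 [[ 0.52838174 -0.03115036  0.181     ]] [[513.93927066 398.17628705]] [[499.0493519 248.4681212]]
tab [[ 0.64835703 -0.04724167  0.168     ]] [[559.301195   247.03638221]]
```

Top crop: the chassis is yawed about 5°, the knob is at (502,400), the tab is at (530,247) and the clip is at (437,93). Side crop: the clip is at (247,168). The fit residuals are about 1 px, so I can set out.

Request:
{"fn": "arm_command", "kwargs": {
  "series": [0,0,-1,0,0,0.125,100,0,0,-1,0,0,0.125,100,0,0,-1,0,0,0.125,100,1.3,-2.9,0,0,0,0,100,1.3,-2.9,0,0,0,0,100],
  "force": 25
}}

```text
time: 1.52
tcp_pos: [0.3366, -0.5646, 0.2445]
eef_rot: [3.137, 0.143, 0.001]
ft_force: [0.4, 0.8, 0.5]
gripper_width: 0.998
finger_force: 0.0
```

Request:
{"fn": "arm_command", "kwargs": {
  "series": [1.3,-2.9,0,0,0,0,100,1.3,-2.9,0,0,0,0,100,1.3,-2.9,0,0,0,0,100,1.3,-2.9,0,0,0,0,100,1.3,-2.9,0,0,0,0,100]
}}

```text
time: 1.93
tcp_pos: [0.3881, -0.4124, 0.2441]
eef_rot: [3.138, 0.147, 0.0]
ft_force: [1.0, -0.2, -0.0]
gripper_width: 0.998
finger_force: 0.0
```

Request:
{"fn": "arm_command", "kwargs": {
  "series": [1.3,-2.9,0,0,0,0,100,1.3,-2.9,0,0,0,0,100,1.3,-2.9,0,0,0,0,100,1.3,-2.9,0,0,0,0,100,1.3,-2.9,0,0,0,0,100]
}}

```text
time: 2.35
tcp_pos: [0.4392, -0.262, 0.2441]
eef_rot: [3.138, 0.147, 0.001]
ft_force: [1.2, 0.2, 1.1]
gripper_width: 1.003
finger_force: 0.0
```

Request:
{"fn": "arm_command", "kwargs": {
  "series": [1.3,-2.9,0,0,0,0,100,1.3,-2.9,0,0,0,0,100,1.3,-2.9,0,0,0,0,100,1.3,-2.9,0,0,0,0,100,1.3,-2.9,0,0,0,0,100]
}}

```text
time: 2.77
tcp_pos: [0.4904, -0.1114, 0.2442]
eef_rot: [3.138, 0.147, 0.001]
ft_force: [-0.8, -1.2, 0.5]
gripper_width: 0.998
finger_force: 0.0
```

Request:
{"fn": "arm_command", "kwargs": {
  "series": [1.3,-2.9,0,0,0,0,100,1.3,-2.9,0,0,0,0,100,0,0,0,0,0,0,100,0,0,0,0,0,0,100,0,0,0,0,0,0,100]
}}

```text
time: 3.18
tcp_pos: [0.5104, -0.0529, 0.2439]
eef_rot: [3.138, 0.148, -0.0]
ft_force: [0.8, -0.4, -0.1]
gripper_width: 0.997
finger_force: 0.0
```

```bash
cat > st.py <<'E'
from h import *
from workcell import readout
s=np.load("s.npy");t=readout.state();Rt=R.from_rotvec(t["eef_rot"])
def go(P,name=""): print(name,"tool cm",(Rt.inv().apply(np.ravel(P)-t["tcp_pos"])*100).round(2))
print(round(t["time"],2),t["tcp_pos"].round(4),"toolx az",Rt.as_matrix()[:,0].round(3),"yaw",s[2].round(3),t["ft_force"].round(1),t["gripper_width"],t["finger_force"],t["joints"].round(2))
go(c2w(s,[s[3]-.118,-.08,.158]),"knob"); go(c2w(s,[s[3],-.117,.149]),"tab")
E
python3 st.py
```

```text
3.18 [ 0.5104 -0.0529  0.2439] toolx az [ 0.996  0.094 -0.   ] yaw 0.092 [ 0.8 -0.4 -0.1] 0.9965874423417763 0.0 [-0.15  0.04  2.09 -0.    1.01  1.33]
knob tool cm [ 2.   -3.    8.59]
tab tool cm [13.79  0.73  9.49]
```

Request:
{"fn": "arm_command", "kwargs": {
  "series": [1,-1.5,0,0,0,0,100,1,-1.5,0,0,0,0,100,0,0,2,0,0,0,100,0,0,2,0,0,0,100,0,0,2,0,0,0,100]
}}

```text
time: 3.6
tcp_pos: [0.5277, -0.0221, 0.1835]
eef_rot: [3.138, 0.146, 0.001]
ft_force: [-0.4, -0.1, 0.2]
gripper_width: 1.001
finger_force: 0.0
```

Request:
{"fn": "arm_command", "kwargs": {
  "series": [0,0,1.3,0,0,0,100,0,0,1.3,0,0,0,100,0,0,0,0,0,0,60,0,0,0,0,0,0,0,0,0,0,0,0,0,0]
}}

```text
time: 4.02
tcp_pos: [0.528, -0.0217, 0.1587]
eef_rot: [3.138, 0.146, 0.001]
ft_force: [-0.3, -0.4, 1.0]
gripper_width: 0.808
finger_force: 0.0
```

Request:
{"fn": "arm_command", "kwargs": {
  "series": [0,0,0,0,0,0,0,0,0,0,0,0,0,0,0,0,0,0,0,0,0,0,0,0,0,0,0,0,0,0,0,0,0,0,0]
}}

```text
time: 4.43
tcp_pos: [0.5278, -0.021, 0.1582]
eef_rot: [3.138, 0.147, 0.001]
ft_force: [0.7, -0.5, -0.1]
gripper_width: 0.446
finger_force: 0.0
```

Request:
{"fn": "arm_command", "kwargs": {
  "series": [0,0,0,0,0,0,0,0,0,0,0,0,0,0,0,0,0,0,0,0,0,0,0,0,0,0,0,0,0,0,0,0,0,0,0]
}}

```text
time: 4.85
tcp_pos: [0.5275, -0.0197, 0.1579]
eef_rot: [-3.136, -0.145, 0.001]
ft_force: [-0.3, 16.4, 2.6]
gripper_width: 0.179
finger_force: 25.0
```

Request:
{"fn": "arm_command", "kwargs": {
  "series": [0,0,0,0,0,0,0,0,0,0,0,0,0,0,0,0,0,0,0,0,0,0,0,0,0,0,0,0,0,0,0,0,0,0,0]
}}

```text
time: 5.27
tcp_pos: [0.5275, -0.0197, 0.1579]
eef_rot: [-3.136, -0.146, 0.001]
ft_force: [-1.6, 15.3, 2.9]
gripper_width: 0.179
finger_force: 25.0
```

Request:
{"fn": "arm_command", "kwargs": {
  "series": [-0.5,-0.2,0,0,0,0,0,-0.7,0,0,0,0,0,0,-0.7,0,0,0,0,0,0,-0.7,0,0,0,0,0,0,-0.7,0,0,0,0,0,0]
}}

```text
time: 5.68
tcp_pos: [0.495, -0.0226, 0.1581]
eef_rot: [3.137, 0.148, 0.003]
ft_force: [33.5, 0.3, -11.5]
gripper_width: 0.179
finger_force: 25.0
```

Request:
{"fn": "arm_command", "kwargs": {
  "series": [-0.3,0,0,0,0,0,0,-0.15,0,0,0,0,0,0,0,0,0,0,0,0,0,0,0,0,0,0,0,0,0,0,0,0,0,0,0]
}}

```text
time: 6.1
tcp_pos: [0.4936, -0.0228, 0.1589]
eef_rot: [3.137, 0.147, 0.013]
ft_force: [22.7, 0.3, -15.3]
gripper_width: 0.18
finger_force: 25.0
```

Request:
{"fn": "arm_command", "kwargs": {
  "series": [0.2,0,0,0,0,0,0,0,0,0,0,0,0,60,0,0,0,0,0,0,60,0,0,0,0,0,0,60,0,0,0,0,0,0,60]
}}

```text
time: 6.52
tcp_pos: [0.4918, -0.0223, 0.1578]
eef_rot: [-3.138, -0.147, 0.001]
ft_force: [0.4, 0.3, -0.4]
gripper_width: 0.44
finger_force: 0.0
```

Request:
{"fn": "arm_command", "kwargs": {
  "series": [0,0,-1.5,0,0,0,60,0,0,-2,0,0,0,60,0,0,-2,0,0,0,60,0,0,-2,0,0,-0.12,60,1.3,0,-1,0,0,-0.125,60]
}}

```text
time: 6.93
tcp_pos: [0.5041, -0.0198, 0.2449]
eef_rot: [3.095, 0.537, 0.002]
ft_force: [0.1, -0.4, 0.9]
gripper_width: 0.598
finger_force: 0.0
```

```bash
python3 st.py; python3 - <<'E'
from workcell import get_image
import cv2
a=[get_image(c)[98:263,146:366,::-1] for c in("top","side")]
cv2.imwrite("pics/b.png",cv2.resize(cv2.vconcat([a[0],a[1]]),None,fx=1.8,fy=1.8,interpolation=cv2.INTER_CUBIC))
E
```

```text
6.93 [ 0.5041 -0.0198  0.2449] toolx az [0.942 0.337 0.001] yaw 0.092 [ 0.1 -0.4  0.9] 0.5980497126346731 0.0 [-0.09  0.02  2.1  -0.    1.01  1.14]
knob tool cm [2.14 0.91 8.69]
tab tool cm [12.65  7.44  9.61]
```

View pics/b.png

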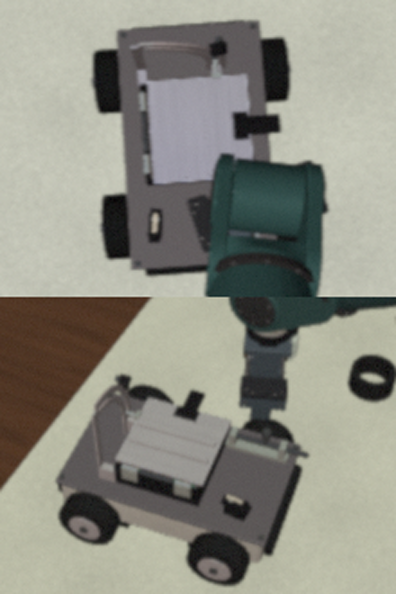

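Top panel: the hatch is still shut and the tab is at about (255,124). Side panel: the bolt rod now sticks out at (300,452), so the bolt is back. Next I turn and go over the tab.

Request:
{"fn": "arm_command", "kwargs": {
  "series": [0,0,0,0,0,-0.12,80,0,0,0,0,0,-0.12,80,0,0,0,0,0,-0.12,80,0,0,0,0,0,-0.12,80,0,0,0,0,0,-0.12,80]
}}

```text
time: 7.45
tcp_pos: [0.5038, -0.0196, 0.2416]
eef_rot: [-2.8, -1.422, 0.003]
ft_force: [0.2, 0.1, -0.2]
gripper_width: 0.802
finger_force: 0.0
```

Request:
{"fn": "arm_command", "kwargs": {
  "series": [0,0,0,0,0,-0.12,80,0,0,0,0,0,-0.12,80,0,0,0,0,0,-0.12,80,0,0,0,0,0,-0.12,80,0,0,0,0,0,-0.12,80]
}}

```text
time: 7.87
tcp_pos: [0.5038, -0.0196, 0.2416]
eef_rot: [-2.255, -2.186, 0.002]
ft_force: [-0.1, 0.2, -0.3]
gripper_width: 0.796
finger_force: 0.0
```

Request:
{"fn": "arm_command", "kwargs": {
  "series": [0,0,0,0,0,-0.12,80,0,0,0,0,0,0,80,0,0,0,0,0,0,80,0,0,0,0,0,0,80,0,0,0,0,0,0,80]
}}

```text
time: 8.28
tcp_pos: [0.5046, -0.0196, 0.2426]
eef_rot: [-2.126, -2.312, 0.0]
ft_force: [0.3, -0.4, -0.8]
gripper_width: 0.796
finger_force: 0.0
```

```bash
python3 st.py
```

```text
8.28 [ 0.5046 -0.0196  0.2426] toolx az [-0.084  0.996  0.   ] yaw 0.092 [ 0.3 -0.4 -0.8] 0.7957705525350136 0.0 [-0.09  0.03  2.1   0.    1.01 -0.17]
knob tool cm [-0.35  2.27  8.46]
tab tool cm [-3.96 14.1   9.35]
```

Request:
{"fn": "arm_command", "kwargs": {
  "series": [-0.8,2.8,0,0,0,0,80,-0.8,2.8,0,0,0,0,80,-0.8,2.8,0,0,0,0,80,-0.8,2.8,0,0,0,0,80,-0.6,2.9,0,0,0,0,80]
}}

```text
time: 8.7
tcp_pos: [0.6498, -0.0456, 0.2426]
eef_rot: [-2.125, -2.313, 0.0]
ft_force: [-0.2, 0.2, 0.8]
gripper_width: 0.799
finger_force: 0.0
```

Request:
{"fn": "arm_command", "kwargs": {
  "series": [0,0,1.9,0,0,0,80,0,0,1.9,0,0,0,80,0,0,1.9,0,0,0,80,0,0,1.9,0,0,0,80,0,0,1.8,0,0,0,80]
}}

```text
time: 9.12
tcp_pos: [0.6484, -0.0451, 0.1476]
eef_rot: [-2.125, -2.313, 0.0]
ft_force: [0.2, 0.1, -0.2]
gripper_width: 0.8
finger_force: 0.0
```

Request:
{"fn": "arm_command", "kwargs": {
  "series": [0,0,0,0,0,0,50,0,0,0,0,0,0,25,0,0,0,0,0,0,10,0,0,0,0,0,0,10,0,0,0,0,0,0,10]
}}

```text
time: 9.53
tcp_pos: [0.6493, -0.0451, 0.1502]
eef_rot: [2.121, 2.315, 0.002]
ft_force: [0.1, 0.2, 0.5]
gripper_width: 0.464
finger_force: 0.0
```

Request:
{"fn": "arm_command", "kwargs": {
  "series": [0,0,0,0,0,0,10,0,0,0,0,0,0,10,0,0,0,0,0,0,10,0,0,0,0,0,0,10,0,0,0,0,0,0,10]
}}

```text
time: 9.95
tcp_pos: [0.6486, -0.0451, 0.1495]
eef_rot: [2.121, 2.318, -0.001]
ft_force: [-3.5, 0.1, 5.5]
gripper_width: 0.325
finger_force: 25.0
```

```bash
python3 st.py
```

```text
9.95 [ 0.6486 -0.0451  0.1495] toolx az [-0.088  0.996 -0.   ] yaw 0.092 [-3.5  0.1  5.5] 0.32469321357479847 24.982469379901886 [-0.11  0.38  1.87 -0.    0.89 -0.19]
knob tool cm [  3.46 -11.85  -0.85]
tab tool cm [-0.21 -0.04  0.05]
```

Request:
{"fn": "arm_command", "kwargs": {
  "series": [-0.05,0,-0.58,0,-0.03,0,10,-0.05,0,-0.58,0,-0.03,0,10,-0.05,0,-0.58,0,-0.03,0,10,-0.05,0,-0.58,0,-0.03,0,10,-0.05,0,-0.58,0,-0.03,0,10]
}}

```text
time: 10.37
tcp_pos: [0.6485, -0.0458, 0.1783]
eef_rot: [2.043, 2.232, -0.155]
ft_force: [-0.8, 1.2, -1.0]
gripper_width: 0.326
finger_force: 25.0
```

Request:
{"fn": "arm_command", "kwargs": {
  "series": [-0.05,0,-0.58,0,-0.03,0,10,-0.05,0,-0.58,0,-0.03,0,10,-0.05,0,-0.58,0,-0.03,0,10,-0.05,0,-0.58,0,-0.03,0,10,-0.05,0,-0.58,0,-0.03,0,10]
}}

```text
time: 10.78
tcp_pos: [0.6481, -0.0422, 0.2071]
eef_rot: [1.961, 2.142, -0.298]
ft_force: [-2.1, 0.2, -1.1]
gripper_width: 0.325
finger_force: 25.0
```

Request:
{"fn": "arm_command", "kwargs": {
  "series": [-0.05,0,-0.58,0,-0.03,0,10,-0.05,0,-0.58,0,-0.03,0,10,-0.05,0,-0.58,0,-0.03,0,10,-0.05,0,-0.58,0,-0.03,0,10,0,0,0,0,0,0,10]
}}

```text
time: 11.2
tcp_pos: [0.6476, -0.036, 0.23]
eef_rot: [1.891, 2.068, -0.406]
ft_force: [-4.5, -6.5, 1.1]
gripper_width: 0.324
finger_force: 25.0
```

```bash
cat >> st.py <<'E'
# hatch angle from grasp point
g=t["tcp_pos"]-.019*Rt.as_matrix()[:,2];hw=c2w(s,[s[3],.08,.168])[0]
d=R.from_euler("z",-s[2]).apply(g-hw);print("hatch angle from arm",np.arctan2(d[2],-d[1]).round(3),"rho",np.hypot(d[1],d[2]).round(4),"tool tilt",np.arccos(-Rt.as_matrix()[2,2]).round(3))
E
python3 st.py; python3 - <<'E'
from workcell import get_image,spotter
import cv2
a=[]
for c in("top","side"):
    a.append(get_image(c)[:,:,::-1]);cv2.imwrite(f"pics/{c}2.png",a[-1])
    for t in("pin","clip","nose","hatch"): print(c,t,[([round(d["xy"][0]*512,1),round(d["xy"][1]*384,1)],round(d["conf"],2)) for d in spotter.find_in(c,t)[:3]])
b=[cv2.resize(x,None,fx=5,fy=5,interpolation=cv2.INTER_CUBIC) for x in(a[0][105:165,210:290],a[1][130:190,180:260])]
cv2.imwrite("pics/c.png",cv2.hconcat(b))
E
```

```text
11.2 [ 0.6476 -0.036   0.23  ] toolx az [-0.081  0.909 -0.41 ] yaw 0.092 [-4.5 -6.5  1.1] 0.3238854991008105 24.96157854795456 [ 0.08  0.3   1.86 -0.5   1.04  0.26]
knob tool cm [  5.27 -11.83   5.53]
tab tool cm [ 2.29 -0.01  7.85]
hatch angle from arm 0.419 rho 0.1948 tool tilt 0.422
top pin [([108.9, 208.5], 0.33)]
top clip []
top nose []
top hatch []
side pin [([238.1, 172.5], 0.98)]
side clip []
side nose []
side hatch [([240.2, 171.4], 0.91)]
```

View pics/c.png

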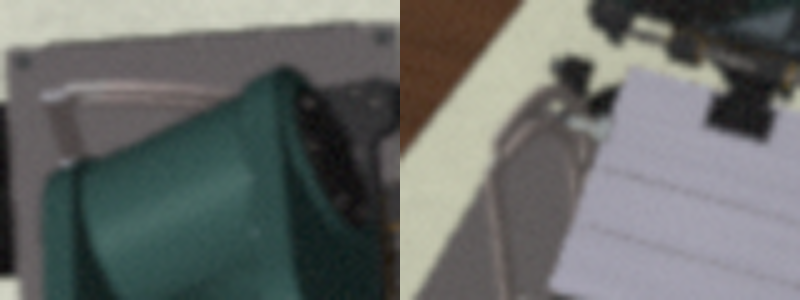

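```bash
cat > ov.py <<'E'
from h import *
import cv2,itertools,sys
s=np.load("s.npy");k=8;a0=float(sys.argv[1]);qx=float(sys.argv[2])
out=[]
for c,(x,y) in {"top":(242,107),"side":(194,122)}.items():
    im=cv2.resize(cv2.imread(f"pics/{c}0.png")[y:y+50,x:x+50],None,fx=k,fy=k,interpolation=cv2.INTER_CUBIC)
    im=cv2.convertScaleAbs(im,alpha=1.6); raw=im.copy()
    def P(p): return tuple(int(v) for v in ((proj(c,c2w(s,[p]))[0]-[x,y]+.5)*k))
    def pt(a,r,dx,tz): 
        return [qx+dx,.08-r*np.cos(a)+tz*np.sin(a),.168+r*np.sin(a)+tz*np.cos(a)]
    cor=[pt(a0,r,dx,tz) for r in(.134,.158) for dx in(-.007,.007) for tz in(-.009,.009)]
    for i,j in itertools.combinations(range(8),2):
        if bin(i^j).count("1")==1: cv2.line(im,P(cor[i]),P(cor[j]),(0,255,255),1)
    for r in(.12,.134):
        for a in np.arange(0,1.4,.02): cv2.circle(im,P(pt(a,r,-.004,0)),1,(0,0,255),-1)
    cv2.circle(im,P(pt(0,.12,0,0)),4,(0,255,0),1)
    out.append(cv2.hconcat([raw,im]) if 0 else im)
    out.append(raw)
cv2.imwrite(sys.argv[3],cv2.resize(cv2.vconcat([cv2.hconcat(out[:2]),cv2.hconcat(out[2:])]),(600,600)))
E
python3 ov.py .578 .124 pics/ov1.png
```

```text
(no output)
```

View pics/ov1.png

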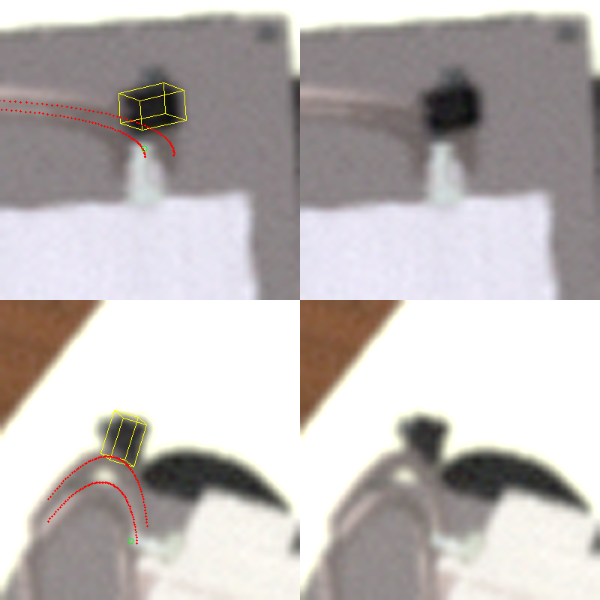

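The overlay puts the clip at about 0.58 rad and agrees with the images within about 1 px. The shut pin also projects onto the end of its carrier. The hatch is now at 0.42, so I go on to about 0.57.

Request:
{"fn": "arm_command", "kwargs": {
  "series": [-0.05,0,-0.58,0,-0.03,0,10,-0.05,0,-0.58,0,-0.03,0,10,-0.05,0,-0.58,0,-0.03,0,10,-0.05,0,-0.58,0,-0.03,0,10,-0.05,0,-0.5,0,-0.025,0,10]
}}

```text
time: 12.12
tcp_pos: [0.6465, -0.0256, 0.2557]
eef_rot: [1.807, 1.973, -0.527]
ft_force: [-6.4, -3.1, -0.8]
gripper_width: 0.326
finger_force: 25.0
```

Request:
{"fn": "arm_command", "kwargs": {
  "series": [0,0,0,0,0,0,10,0,0,0,0,0,0,10,0,0,0,0,0,0,10,0,0,0,0,0,0,10,0,0,0,0,0,0,10]
}}

```text
time: 12.53
tcp_pos: [0.6465, -0.0257, 0.2553]
eef_rot: [1.808, 1.974, -0.526]
ft_force: [-5.5, -1.9, 0.1]
gripper_width: 0.326
finger_force: 25.0
```

```bash
python3 st.py; python3 - <<'E'
from workcell import get_image,spotter
import cv2
from h import *
s=np.load("s.npy");k=8
a=get_image("side")[:,:,::-1];cv2.imwrite("pics/side3.png",a)
for t in("pin","clip"): print(t,[([round(d["xy"][0]*512,1),round(d["xy"][1]*384,1)],round(d["conf"],2)) for d in spotter.find_in("side",t)[:3]])
x,y=194,122
im=cv2.convertScaleAbs(cv2.resize(a[y:y+50,x:x+50],None,fx=k,fy=k,interpolation=cv2.INTER_CUBIC),alpha=1.6);r=im.copy()
for A,col in((.5,(0,0,255)),(.58,(0,255,0)),(.66,(255,0,0))):
    L=[tuple(int(v) for v in (p-[x,y]+.5)*k) for p in proj("side",c2w(s,[[.12,.08-q*np.cos(A),.168+q*np.sin(A)] for q in(.12,.158)]))]
    cv2.line(im,*L,col,1)
cv2.imwrite("pics/d.png",cv2.hconcat([im,r]))
E
```

```text
12.53 [ 0.6465 -0.0257  0.2553] toolx az [-0.074  0.841 -0.535] yaw 0.092 [-5.5 -1.9  0.1] 0.3258358872557578 24.98886466026306 [ 0.15  0.29  1.85 -0.63  1.12  0.38]
knob tool cm [  6.48 -11.81   7.43]
tab tool cm [3.870e+00 1.000e-02 1.014e+01]
hatch angle from arm 0.559 rho 0.1949 tool tilt 0.565
pin [([238.6, 171.7], 0.6)]
clip []
```

View pics/d.png

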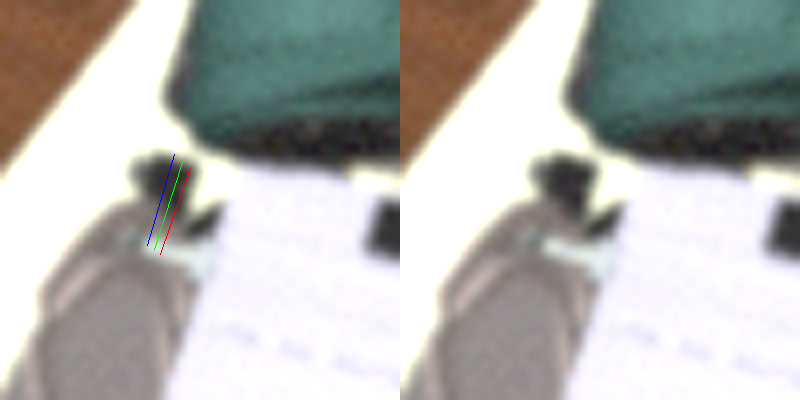

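The pin carrier's end, at (150,240), lies on the clip's radial centre line: the block's centre is at about (170,185), and its screw at (140,165) is not counted. I make one small nudge, let it settle, and hand in.

Request:
{"fn": "arm_command", "kwargs": {
  "series": [-0.02,0,-0.2,0,-0.01,0,10,0,0,0,0,0,0,10,0,0,0,0,0,0,10,0,0,0,0,0,0,10,0,0,0,0,0,0,10]
}}

```text
time: 13.1
tcp_pos: [0.6464, -0.0248, 0.2571]
eef_rot: [1.802, 1.968, -0.534]
ft_force: [-5.6, -2.5, 0.2]
gripper_width: 0.325
finger_force: 25.0
```

Request:
{"fn": "arm_command", "kwargs": {
  "series": [0,0,0,0,0,0,10,0,0,0,0,0,0,10,0,0,0,0,0,0,10,0,0,0,0,0,0,10,0,0,0,0,0,0,10]
}}

```text
time: 13.52
tcp_pos: [0.6464, -0.0248, 0.2571]
eef_rot: [1.802, 1.968, -0.534]
ft_force: [-6.0, -1.9, -0.1]
gripper_width: 0.326
finger_force: 25.0
```

```bash
python3 st.py; python3 -c "
from workcell import hand_in;print(hand_in())"
```

```text
13.52 [ 0.6464 -0.0248  0.2571] toolx az [-0.074  0.836 -0.544] yaw 0.092 [-6.  -1.9 -0.1] 0.3262715886125461 24.987984895706177 [ 0.15  0.29  1.85 -0.64  1.13  0.39]
knob tool cm [  6.57 -11.81   7.56]
tab tool cm [3.99e+00 1.00e-02 1.03e+01]
hatch angle from arm 0.569 rho 0.1949 tool tilt 0.575
the job is handed in; nothing more can be done
None
```

I handed the job in at 13.5 s: the bolt was pulled back to its stop, and the gripper is holding the hatch at about 0.57 rad, in line with the clip nose (measured at 0.56–0.58 rad); hand-in gave no verdict.

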